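# Put the crimp die away in its case and shut the lid

### The job

Put the crimp die away: flip the spring hold-down finger on the setting block up off the die by its red-knobbed lever before you move the die, then lift the die out and lay it (do not drop it) flat in the pocket of the open blue case. Then lower the case's hinged lid over it without slamming and press its front edge down until the catch snaps and the lid is fully shut. Leave the hold-down up and do not disturb the other things on the bench.

Things in the scene. Friction and masses are not known exactly. Their poses are not given: they have to be found in the camera images.
- die: Steel crimp die: foot 44 x 62 x 8 mm, on it a block 32 x 44 mm that reaches 35 mm above the underside; 0.42 kg. Origin: centre of the underside; own y axis along the 62 mm, x across (the block is 32 mm wide along x, 44 along y), z up. It may lie either way round. Starts on the setting block, underside 10 mm above the bench.
- setting_block: Steel plate 124 x 76 x 10 mm, fixed to the bench. Origin: on the bench under the centre of the die's seat; x axis toward the post of the hold-down. The seat has low side rails and a back stop (6 mm high, 1.5 mm clear of the die's foot) and is open at the other end; the die's 62 mm side lies along x.
- hold_down_pivot (a point): Pin of the hold-down finger on its post, 26 mm above the bench, 50 mm from the seat's centre along the block's x axis. The finger turns about the block's y axis; its nose reaches 22 mm back over the end of the die's foot and presses on it with about 4 N.
- lever_knob (a point): Centre of the red knob (15 mm wide, 14 mm tall) on the hold-down's upright lever, 46 mm above the pin when the finger is down (72 mm above the bench). Pushing the knob away from the die (block's +x, about 2 N) lifts the nose.
- hold_down (a joint): Hold-down finger, rad: 0 nose down on the die's foot, 1.4 fully up, its lever lying back. Over-centre spring: past about 0.5 it snaps up by itself and stays up; below that it snaps back down.
- case: Blue plastic die case, base 96 (x) x 72 (y) mm, rim 28 mm above the bench, fixed. Origin: on the bench under its centre; x axis toward the lid's hinge, z up. Grey foam insert, top 22 mm above the bench, with one black-floored pocket 68 (x) x 50 (y) x 10 mm deep for the die's foot. The spring catch (steel nose, black tab) stands 12 mm out from the front (-x) wall, up to 40 mm high.
- pocket (a point): Centre of the pocket's floor, 12 mm above the bench; axes as the case's. The die goes in flat with its 62 mm side along the case's x axis, either way round.
- lid_hinge (a point): Middle of the lid's hinge axis, 28 mm above the bench, 52 mm from the case's centre along its x axis; the axis runs along the case's y axis.
- lid_front (a point): Point on the lid's outer top face, mid-width, 8 mm from the edge opposite the hinge: push and press here. In the lid's own frame it lies 92 mm from the hinge axis along the lid and 26 mm out (shut: 54 mm above the bench). The lid is 96 x 72 mm, 26 mm deep outside, walls 4 mm.
- case_lid (a joint): Lid angle, rad: 0 fully shut, about 1.65 open (just past upright, top 130 mm above the bench). The stiff hinge holds it at any angle; turning it takes 1 to 2 N at the front edge. Coming down it meets the catch at about 0.1; about 6 N pressed down near lid_front snaps it shut. Shut it clears the seated die by 3 mm, but cannot shut if the die is not down in the pocket.
- counter: White tally counter, 52 x 64 x 23 mm, bystander. Origin: centre of its underside.
- oil: White oil bottle with a red nozzle, 38 mm across, 120 mm tall, bystander. Origin: centre of its underside.
- cutters: Red-handled side cutters lying flat, 50 x 118 x 14 mm, bystander. Origin: centre of the underside.
- red_marker: Red and white marker lying flat, 119 mm long, 17 mm thick, bystander. Origin: centre of the underside.

How it is judged (in metres and radians):
On the way, in this order (a step that is already met when the one before it is completed fails the run):
1. the hold-down finger is up while the die still lies in its seat (value of joint hold_down above 1.2 rad and distance of die from where it was at the start of the episode below 0.012 m), for 0.2 s.
2. the die lies flat in the pocket, let go, with the lid still open (horizontal distance between die and pocket below 0.006 m and z of die in the frame of pocket below 0.003 m and angle between die's own z axis and vertical below 0.08 rad and contact force between the fingers and die below 0.2 N and value of joint case_lid above 0.8 rad), for 0.2 s.
3. the lid is fully shut, the catch over it (value of joint case_lid below 0.025 rad), for 0.3 s.
At the end, for the whole second after the job is handed in: The lid is fully shut (under 0.025 rad, caught), the die lies flat in the pocket (within 6 mm of its centre, down on its floor within 3 mm) at rest, and the hold-down is still up (over 1.2 rad) (horizontal distance between die and pocket below 0.006 m and z of die in the frame of pocket below 0.003 m and angle between die's own z axis and vertical below 0.08 rad and value of joint case_lid below 0.025 rad and value of joint hold_down above 1.2 rad and linear speed of die below 0.02 m/s); the robot touches nothing.
It fails at once if the die is dropped: it falls free faster than 0.6 m/s (from about 2 cm) (contact force between the fingers and die below 0.2 N and linear speed of die above 0.6 m/s).
It fails at once if the lid is slammed (swung down faster than 4 rad/s between 1.3 and 0.15 rad) (velocity of joint case_lid below -4 rad/s and value of joint case_lid between 0.15 and 1.3 rad).
It fails at once if the tally counter, oil bottle, side cutters or marker is moved by more than 2 cm (distance of any of counter, oil, cutters, red_marker from where it was at the start of the episode above 0.02 m).
It also fails if it takes over 51 s, if anything falls off the work surface, if the arm or the gripper's body presses on something with over 40 N, if the wrist force passes 120 N, or if a joint passes its speed limit or range.

### The arm

A 6-joint arm with a two-finger parallel gripper is mounted at the origin on a cart in front of the work surface, level with it; the furniture and walls round the work are solid. World frame = base frame: x ahead of the robot, y to its left, z up, the work surface at z = 0. Lengths are in mm, angles in degrees, forces in N, time in s.
With the tool pointing down it reaches from about 350 to 850 mm from the base axis. Payload 8.1 kg.
Tool frame: the origin (TCP) lies between the finger pads; the fingertips stand 11 mm ahead of it and the grasp point (between the pads) lies 8 mm behind it; z points along the fingers, y is the line along which they close (so a half turn about z gives the same grasp; the last joint's range is limited). The gripper opens to 85 mm and grips with 20 to 120 N. Pads are 22 mm wide; open, the fingers measure 114 mm over their backs; the gripper's body (76 mm by 85 mm) begins 54 mm behind the grasp point. The pads swing forward as they close: fully open they stand 13 mm farther back than shut.
Start: joints at [-75.825, 7.471, 85.268, -0, 87.261, -4.893], TCP at [196.034, -567.076, 214.692] pointing down, gripper open.
Joint ranges: [-169.43, 169.43], [-51.17, 129.36], [1.28, 143.12], [-76.62, 256.62], [0, 156.53], [-152.29, 152.29]. Speed limits (degrees/s): [136.94, 136.94, 159.86, 180, 180, 180].

### API

Orientations are given as [roll, pitch, yaw] about the fixed x, y, z axes, in that order (R = Rz(yaw) Ry(pitch) Rx(roll)).
In Python, from bench import r, snapshot, get_calibration gives the robot as it stands.
- The arm moves only by the tool step_arm, never from a script. Its argument "rows" is a list of rows, each a list of 2 entries, a list of its own where there are three numbers: the shift along the tool's x, y, z in mm, then the turn about the tool's z in degrees. In form: [[[tx, ty, tz], yaw], ...]. A call has 1 to 12 rows; each row is the pose to reach, as a shift and turn from the pose commanded when the call began, along the tool's axes at that moment; what a row does not reach only later rows make up. A row lasts 1/10 s, in which the tool goes at most 50 mm and 8.59 degrees, less where a joint would pass 70% of its speed; a pose out of reach is approached as far as the arm can. A call with a gripper value outside its range is refused whole. "fingers" is the opening, from 0 (shut) to 1 (fully open), set as the call begins (left out, the last holds). The fingers move at their own pace and stop on an object; "squeeze" is the grip in N (left out, the last holds). Time passes only in rows, so rows that repeat a pose let the fingers close. It gives the time, the measured TCP pose, the force, the opening and the grip force at its end, in the units of the state.
- r.sense(): the state, without advancing time (a new reading comes with each control period).
- snapshot(name): name is "side" or "top" or "wrist"; returns the picture (420x560x3 uint8, blue, green, red); there is no depth.
- get_calibration(name): a dict with "fovy" (degrees; the focal length in pixels is half the picture's height over the tangent of half this angle, whatever the lens; pixels are square), "cx", "cy" (the principal point, pixels), "eye" and "orientation" of the camera in the world. Camera axes: x right, y up, looking along -z (the intrinsics and any distortion apply to the point x, -y, -z); pixel columns grow to the right and rows downward; lengths in mm; the calibration is good to about 2 mm. A picture is of the moment at which its call begins: read the wrist's pose just before it. get_calibration takes no time and is no camera call; for the wrist camera it gives the pose at the moment of the call.
- r.hand_in(): hands the job in; it is judged then, once.
The state is a dict: "time": time; "joint_pos": joint angles; "qd": joint speeds; "joint_efforts": joint torques, N m; "tool_pos": TCP position; "tcp_rot": TCP orientation; "ft_force": force on the tool from outside, world axes, zero at the start; "wrist_torque": the same for the moment, N m; "finger_gap": finger opening in mm; "grip_force": force on a finger pad.
Only numpy, scipy, OpenCV 4.12 (cv2) and the standard library are available. Lean on these libraries where they do the work, as an engineer would, in place of code of your own. Each camera call takes 0.05 s, during which the arm holds its last target. There are 200 camera calls.

## Working session

There is one attempt and no reset: what is moved stays moved. The work goes in short steps, Python scripts to look and compute and a tool call to move; the robot and the scene stay as the last step left them, time stands still between calls to the robot, and variables do not carry over. Pictures are saved under pics/ and viewed, at most 10 in all, crops included, and the job is handed in when it is done.

Besides the shell and the picture viewer there is one more tool, called in YAML: its name, and indented under it one key for each argument. step_arm: Moves the arm, as the interface text tells. Its arguments: {"type":"object","properties":{"rows":{"type":"array"},"fingers":{"type":"number"},"squeeze":{"type":"number"}},"required":["rows"]}

```bash
mkdir -p pics; ls; python3 - <<'E'
from bench import r,snapshot,get_calibration
import cv2
s=r.sense();print(s)
for n in("side","top","wrist"):
    print(n,get_calibration(n))
    cv2.imwrite(f"pics/{n}0.png",snapshot(n))
E
```

```text
pics
{'time': 0.0, 'joint_pos': array([-7.58269035e+01,  7.51536995e+00,  8.53289277e+01,  9.57852650e-04,
        8.72618003e+01, -4.89285977e+00]), 'qd': array([ 0.00966578,  0.03787572, -0.00508671,  0.01508869,  0.02592805,
       -0.04074819]), 'joint_efforts': array([-9.72233756e-04, -5.69396746e+01, -5.00553417e+01, -4.74310127e-04,
        1.50825520e-02,  6.54132168e-05]), 'tool_pos': array([ 195.88088037, -566.5132238 ,  213.64510235]), 'tcp_rot': array([-1.79894370e+02, -1.00025684e-02,  1.90659004e+01]), 'ft_force': array([ 0.02628031, -0.31480918, -0.22793854]), 'wrist_torque': array([ 0.00599546, -0.00163097,  0.04460929]), 'grip_force': 0.0, 'finger_gap': 85.2617125632749}
side {'fovy': 57.12104688599173, 'cx': 281.9662802938055, 'cy': 208.39266065169812, 'eye': array([ 542.75933643, 1000.88049706,  591.62403872]), 'orientation': array([  53.5181904 ,    1.22449544, -178.78050006])}
top {'fovy': 57.12445551989394, 'cx': 276.84984826965007, 'cy': 212.8763912633574, 'eye': array([416.53884949, 281.81237746, 930.83069117]), 'orientation': array([  9.86171379,   0.62093463, -88.89491828])}
wrist {'fovy': 68.3317166900352, 'cx': 282.6462851959689, 'cy': 203.6555938038717, 'eye': array([ 270.9627859 , -541.53967488,  373.00173934]), 'orientation': array([-1.77272133e+01,  6.06310158e-02, -7.09751185e+01])}
```

View pics/side0.png

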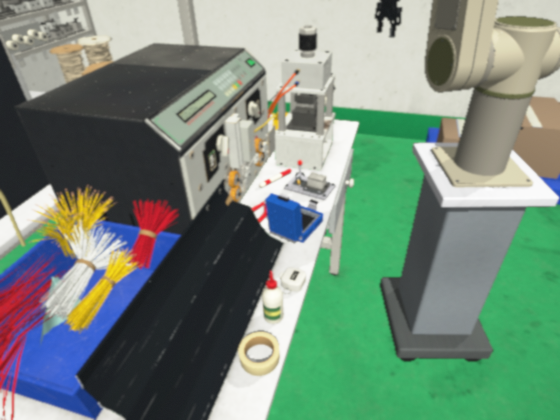

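View pics/top0.png

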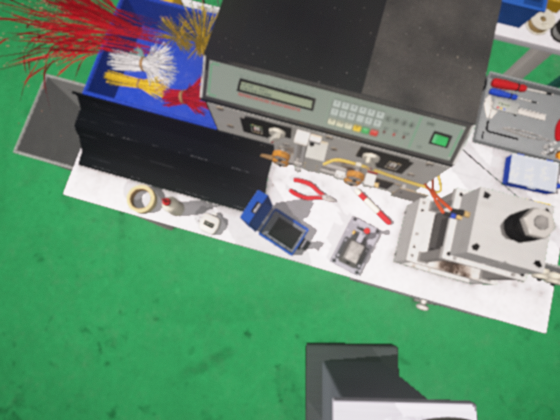

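The side view shows the case at (290,215), the setting block at (310,185), and the oil bottle and counter at about (275,295). In the top view the die block is at about (353,247) with the red knob near (366,231). The case pocket is at (283,229) with the lid up-left at (258,208), and the cutters (312,188) and marker (376,208) lie behind.

```bash
cat > h.py <<'E'
import numpy as np, cv2
from scipy.spatial.transform import Rotation as R
from scipy.optimize import least_squares
from bench import r,snapshot,get_calibration
def rot(o): return R.from_euler('xyz',o,degrees=True).as_matrix()
def ray(c,u,v):
    f=210/np.tan(np.radians(c['fovy']/2))
    d=np.array([(u-c['cx'])/f,-(v-c['cy'])/f,-1.])
    return np.array(c['eye']),rot(c['orientation'])@d
def onz(c,u,v,z):
    e,d=ray(c,u,v); return e+d*(z-e[2])/d[2]
def proj(c,p):
    f=210/np.tan(np.radians(c['fovy']/2))
    q=(np.atleast_2d(p)-c['eye'])@rot(c['orientation'])
    return np.c_[c['cx']+f*q[:,0]/-q[:,2],c['cy']-f*q[:,1]/-q[:,2]]
def tri(obs):
    A=0;b=0
    for c,u,v in obs:
        e,d=ray(c,u,v);d=d/np.linalg.norm(d);P=np.eye(3)-np.outer(d,d);A=A+P;b=b+P@e
    p=np.linalg.solve(A,b);return p,[np.round(proj(c,p)[0]-[u,v],1) for c,u,v in obs]
E
python3 - <<'E'
from h import *
c=get_calibration('top');s=get_calibration('side')
for n,u,v,z in [('knob',366,231,72),('die',352,248,45),('case',284,229,15),('lidtop',256,208,130),('oil',172,205,100),('counter',210,223,23),('cutters',312,188,10),('marker',376,208,10),('pressL',400,255,0),('edge',300,266,0)]:
    p=onz(c,u,v,z);print(n,p.round(),proj(s,p).round())
E
python3 - <<'E'
import cv2
a=cv2.imread('pics/side0.png')[140:330,200:370];b=cv2.imread('pics/top0.png')[160:290,180:440]
a=cv2.resize(a,None,fx=3,fy=3,interpolation=cv2.INTER_CUBIC);b=cv2.resize(b,None,fx=3,fy=3,interpolation=cv2.INTER_CUBIC)
cv2.imwrite('pics/s1.png',a);cv2.imwrite('pics/t1.png',b)
E
```

```text
knob [528.  94.  72.] [[299. 163.]]
die [492. 121.  45.] [[312. 177.]]
case [537. 277.  15.] [[296. 222.]]
lidtop [565. 337. 130.] [[283. 197.]]
oil [574. 525. 100.] [[276. 272.]]
counter [547. 453.  23.] [[292. 274.]]
cutters [640. 210.  10.] [[255. 207.]]
marker [593.  55.  10.] [[276. 175.]]
pressL [481.  -2.   0.] [[314. 168.]]
edge [450. 237.   0.] [[331. 217.]]
```

View pics/t1.png

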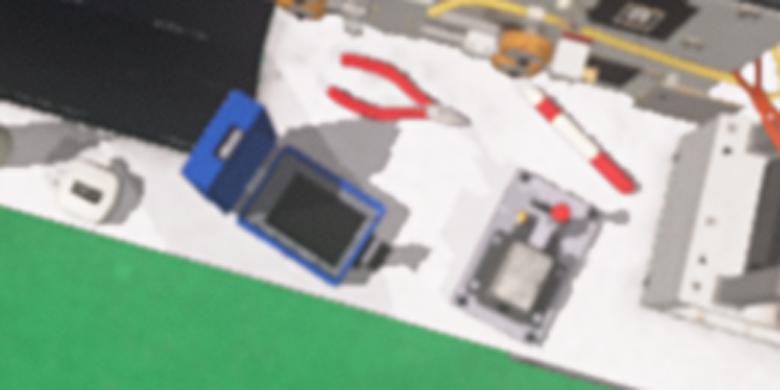

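The zoomed top view shows the case pocket centre at crop (315,220), with the hinge side to the upper left, so case yaw is about 57°. The block's knob is at crop (560,212) and the die at (523,275), so block yaw is about -30°. I'll plan moves with a helper that converts world waypoints to tool rows.

```bash
cat >> h.py <<'E'
def plan(wps,n,s=None):
    """wps: list of (x,y,z,yaw) world targets, n: rows for each; prints tool rows"""
    s=s or r.sense(); p0=np.array([*s['tool_pos'],s['tcp_rot'][2]]); a=np.radians(p0[3]); c,q=np.cos(a),np.sin(a)
    prev=p0.copy();rows=[]
    for w,k in zip(wps,n):
        w=np.array(w,float); dy=(w[3]-prev[3]+180)%360-180
        for i in range(1,k+1):
            p=prev+(w-prev)*i/k; d=p-p0; yw=prev[3]+dy*i/k-p0[3]
            rows.append([[round(d[0]*c+d[1]*q,1),round(d[0]*q-d[1]*c,1),round(-d[2],1)],round(-yw,1)])
        prev=w.copy(); prev[3]=p0[3]-rows[-1][1]
    print(str(rows).replace(' ',''))
E
python3 -c "
from h import *
plan([(300,-300,214,85),(340,-120,214,117)],[8,4])"
```

```text
[[[np.float64(23.2),np.float64(-27.2),np.float64(-0.0)],np.float64(-8.2)],[[np.float64(46.4),np.float64(-54.5),np.float64(-0.0)],np.float64(-16.5)],[[np.float64(69.6),np.float64(-81.7),np.float64(-0.0)],np.float64(-24.7)],[[np.float64(92.7),np.float64(-109.0),np.float64(-0.1)],np.float64(-33.0)],[[np.float64(115.9),np.float64(-136.2),np.float64(-0.1)],np.float64(-41.2)],[[np.float64(139.1),np.float64(-163.5),np.float64(-0.1)],np.float64(-49.4)],[[np.float64(162.3),np.float64(-190.7),np.float64(-0.1)],np.float64(-57.7)],[[np.float64(185.5),np.float64(-218.0),np.float64(-0.1)],np.float64(-65.9)],[[np.float64(209.6),np.float64(-257.3),np.float64(-0.1)],np.float64(-73.9)],[[np.float64(233.8),np.float64(-296.5),np.float64(-0.1)],np.float64(-81.9)],[[np.float64(257.9),np.float64(-335.8),np.float64(-0.1)],np.float64(-89.9)],[[np.float64(282.1),np.float64(-375.0),np.float64(-0.1)],np.float64(-97.9)]]
```

step_arm:
  rows:
    - [[23,-27,0],-8.2]
    - [[46,-54,0],-16.5]
    - [[70,-82,0],-24.7]
    - [[93,-109,0],-33]
    - [[116,-136,0],-41]
    - [[139,-163,0],-49]
    - [[162,-191,0],-57.5]
    - [[185,-218,0],-66]
    - [[210,-257,0],-74]
    - [[234,-296,0],-82]
    - [[258,-336,0],-90]
    - [[282,-375,0],-98]
  fingers: 0

```text
time: 1.35
tool_pos: [339.9, -118.8, 214.6]
tcp_rot: [180.0, 0.0, 117.4]
ft_force: [0.8, -0.2, 0.1]
finger_gap: 0.0
grip_force: 0.0
```

```bash
sed -i 's/round(d\[0\]\*c+d\[1\]\*q,1),round(d\[0\]\*q-d\[1\]\*c,1),round(-d\[2\],1)\],round(-yw,1)/float(round(d[0]*c+d[1]*q,1)),float(round(d[0]*q-d[1]*c,1)),float(round(-d[2],1))],float(round(-yw,1))/' h.py; python3 -c "
from h import *
print(r.sense()['tool_pos'],r.sense()['tcp_rot'])
plan([(385,30,225,135),(480,135,225,150)],[4,4])"
```

```text
[ 339.87558946 -118.77510027  214.57340795] [1.79982422e+02 1.25913128e-02 1.17360185e+02]
[[[27.8,27.1,-2.6],-4.4],[[55.7,54.2,-5.2],-8.8],[[83.5,81.3,-7.8],-13.2],[[111.4,108.5,-10.4],-17.6],[[123.8,141.6,-10.4],-21.4],[[136.2,174.8,-10.4],-25.1],[[148.6,207.9,-10.4],-28.9],[[161.0,241.1,-10.4],-32.6]]
```

step_arm:
  rows:
    - [[28,27,-3],-4.4]
    - [[56,54,-5],-8.8]
    - [[84,81,-8],-13.2]
    - [[111,108,-10],-17.6]
    - [[124,142,-10],-21.4]
    - [[136,175,-10],-25.1]
    - [[149,208,-10],-28.9]
    - [[161,241,-10],-32.6]
    - [[161,241,-10],-32.6]
    - [[161,241,-10],-32.6]

```text
time: 2.35
tool_pos: [481.0, 132.8, 223.8]
tcp_rot: [-179.9, -0.1, 149.7]
ft_force: [-0.3, -0.5, 0.0]
finger_gap: 0.0
grip_force: 0.0
```

```bash
python3 - <<'E'
from h import *
c=get_calibration('wrist');print(c)
import pickle;pickle.dump(c,open('w1.pkl','wb'));im=snapshot('wrist');cv2.imwrite('pics/w1raw.png',im)
cv2.imwrite('pics/w1.png',cv2.resize(im,(800,600),interpolation=cv2.INTER_CUBIC))
E
```

```text
{'fovy': 68.3317166900352, 'cx': 282.6462851959689, 'cy': 203.6555938038717, 'eye': array([415.32883487, 172.03717945, 383.21014295]), 'orientation': array([-17.66249215,   0.11697259,  59.66829073])}
```

View pics/w1.png

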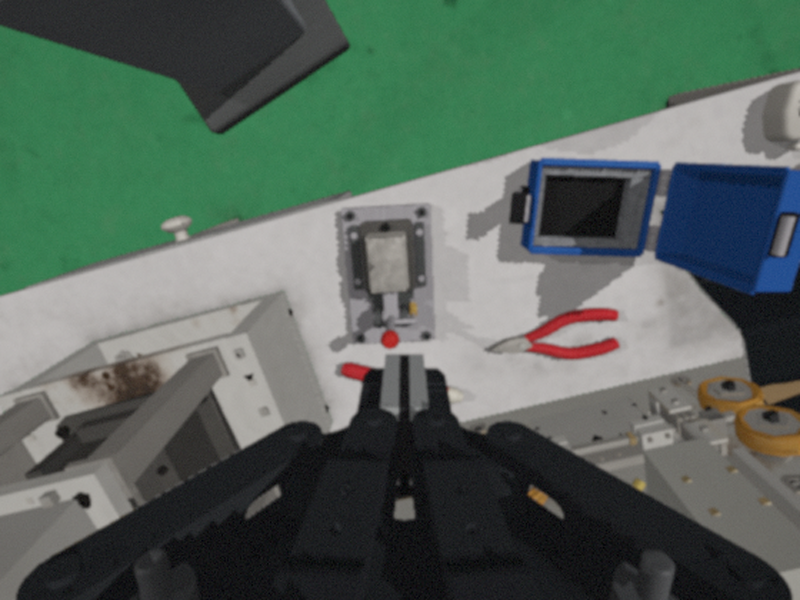

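The wrist view (800 px wide) shows:
- Die top: corners (366,234), (408,232), (410,289), (368,293).
- Knob: at (390,340).
- Setting plate: corners (338,210), (432,204), (436,340).
- Case rim: corners (540,158), (660,162), (643,255), (523,245), with the pocket floor near (580,208).

I'll fit the poses.

```bash
python3 - <<'E'
from h import *
import pickle
w=pickle.load(open('w1.pkl','rb'));t=get_calibration('top');k=560/800
W=lambda u,v:(w,u*k,v*k)
T=lambda u,v:(t,u/3+180,v/3+160)
print('knob',tri([W(390,340),T(561,212)]))
print('dietop',tri([W(388,262),T(523,275)]))
print('pocket',tri([W(580,208),T(316,220)]))
d=[onz(w,u*k,v*k,45)[:2] for u,v in[(366,234),(408,232),(410,289),(368,293)]]
print('die corners',np.round(d),np.mean(d,0),np.linalg.norm(np.diff(d,axis=0),axis=1))
# block axis is from (0)->(3)
v=d[3]-d[0]+d[2]-d[1];print('yaw block',np.degrees(np.arctan2(v[1],v[0])))
kp=onz(w,390*k,340*k,72)[:2]-np.mean(d,0);print('to knob',kp,np.hypot(*kp),np.degrees(np.arctan2(kp[1],kp[0])))
for nm,z,pts in [('rim',28,[(540,158),(660,162),(643,255),(523,245)]),('foam',22,[(545,178),(622,178),(613,238),(540,233)])]:
    d=[onz(w,u*k,v*k,z)[:2] for u,v in pts];v=d[1]-d[0]+d[2]-d[3]
    print(nm,np.round(d),np.mean(d,0),np.linalg.norm(np.diff(d,axis=0),axis=1),np.degrees(np.arctan2(v[1],v[0])))
d=[onz(t,*T(u,v)[1:],28)[:2] for u,v in[(338,283),(238,218),(285,148),(385,210)]];v=d[1]-d[0]+d[2]-d[3]
print('rim top',np.round(d),np.mean(d,0),np.linalg.norm(np.diff(d,axis=0),axis=1),np.degrees(np.arctan2(v[1],v[0])))
E
```

```text
knob (array([528.59801034,  92.44226629,  73.72869924]), [array([-0.3,  0.2]), array([-0.2, -0. ])])
dietop (array([483.99367364, 114.75152004,  32.13265368]), [array([-1.,  1.]), array([-0.7,  0.2])])
pocket (array([526.40263133, 273.39334347,  17.38098946]), [array([ 0. , -0.4]), array([ 0.1, -0.1])])
die corners [[453. 115.]
 [468. 144.]
 [509. 122.]
 [495.  91.]] [481.46061091 118.15073841] [32.43689125 46.04738389 33.93819566]
yaw block -29.04687735088161
to knob [ 47.79844746 -25.74045789] 54.2886981959864 -28.30338768497465
rim [[473. 259.]
 [522. 338.]
 [585. 300.]
 [528. 218.]] [526.91503543 278.54046814] [92.76806103 73.34416033 99.51635121] 56.31303289643628
foam [[490. 257.]
 [520. 310.]
 [562. 286.]
 [528. 235.]] [524.83715674 272.0904698 ] [60.9717241  48.0601746  60.74055277] 57.723631112575255
rim top [[476. 256.]
 [525. 335.]
 [582. 299.]
 [534. 220.]] [529.12484938 277.42794681] [93.25974243 66.88392983 92.92808037] 58.416662909753164
```

```bash
python3 -c "
from h import *
plan([(503,107,120,151),(503,107,74,151),(547,82.5,74,151),(547,82.5,72,151)],[4,2,5,1])"
```

```text
[[[-8.0,-2.7,26.0],-0.3],[[-16.0,-5.3,52.1],-0.7],[[-23.9,-8.0,78.1],-1.0],[[-31.9,-10.6,104.2],-1.3],[[-31.9,-10.6,127.2],-1.3],[[-31.9,-10.6,150.2],-1.3],[[-42.0,-10.4,150.2],-1.3],[[-52.0,-10.2,150.2],-1.3],[[-62.1,-10.0,150.2],-1.3],[[-72.2,-9.8,150.2],-1.3],[[-82.2,-9.5,150.2],-1.3],[[-82.2,-9.5,152.2],-1.3]]
```

step_arm:
  rows:
    - [[-8,-3,26],-0.3]
    - [[-16,-5,52],-0.7]
    - [[-24,-8,78],-1]
    - [[-32,-11,104],-1.3]
    - [[-32,-11,127],-1.3]
    - [[-32,-11,150],-1.3]
    - [[-42,-10.5,150],-1.3]
    - [[-52,-10,150],-1.3]
    - [[-62,-10,150],-1.3]
    - [[-72,-10,150],-1.3]
    - [[-82,-9.5,150],-1.3]
    - [[-82,-9.5,150],-1.3]

```text
time: 3.6
tool_pos: [549.1, 82.1, 75.5]
tcp_rot: [180.0, 0.1, 150.9]
ft_force: [0.3, 0.2, -0.2]
finger_gap: 0.1
grip_force: 0.0
```

```bash
python3 -c "
from h import *
print(r.sense()['tool_pos'])
plan([(535,89,110,151),(495,112,190,151)],[3,3])"
```

```text
[549.11348214  82.09617711  75.5051376 ]
[[[5.2,-0.3,-11.5],-0.0],[[10.5,-0.6,-23.0],-0.1],[[15.7,-0.8,-34.5],-0.1],[[31.1,-0.6,-61.2],-0.1],[[46.4,-0.4,-87.8],-0.1],[[61.8,-0.2,-114.5],-0.1]]
```

step_arm:
  rows:
    - [[5,0,-12],0]
    - [[10,0,-24],0]
    - [[20,0,-40],0]
    - [[40,0,-60],0]
    - [[60,-1,-75],0]
    - [[76,-1,-78],0]
    - [[76,-1,-78],0]
    - [[76,-1,-78],0]
  fingers: 0.65

```text
time: 4.4
tool_pos: [480.5, 119.2, 153.6]
tcp_rot: [179.9, 0.1, 151.0]
ft_force: [-0.2, -1.2, 0.3]
finger_gap: 55.3
grip_force: 0.0
```

```bash
python3 - <<'E'
from h import *
c=get_calibration('wrist');s=r.sense();print(s['tool_pos'],s['tcp_rot'],s['finger_gap'],c['eye'])
import pickle;im=snapshot('wrist');pickle.dump((c,s,im),open('w2.pkl','wb'))
cv2.imwrite('pics/w2.png',cv2.resize(im[0:330,120:500],None,fx=1.8,fy=1.8,interpolation=cv2.INTER_CUBIC))
E
```

```text
[480.52873502 119.24478977 153.62042682] [1.79949592e+02 8.34802702e-02 1.51033852e+02] 55.32078502154147 [413.36135365 156.81635934 312.77360962]
```

View pics/w2.png

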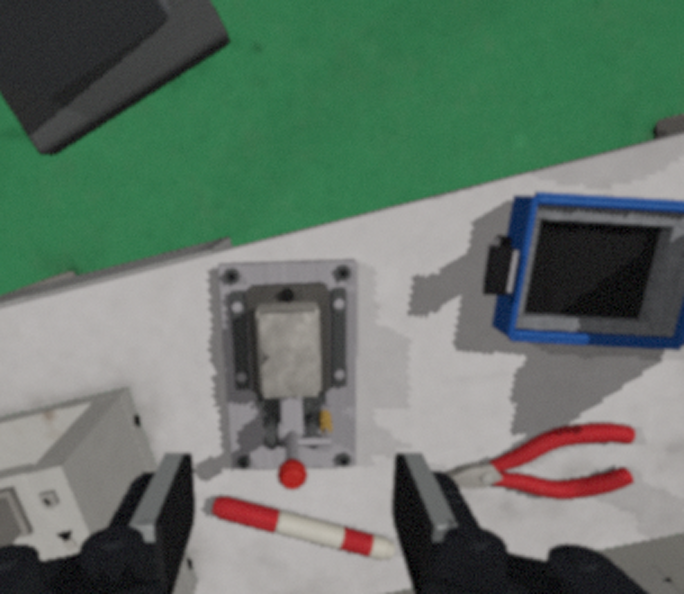

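The crop (1.8x, origin 120,0) shows the die block top at about (257..323, 303..398), the knob at (292,473) and the plate's front corners at (219,265) and (356,262). I'll check whether the knob really is back and refine the die pose.

```bash
python3 - <<'E'
from h import *
import pickle
w,s,im=pickle.load(open('w2.pkl','rb'))
t=get_calibration('top');im=snapshot('top');cv2.imwrite('pics/t2.png',im)
P=lambda p:(proj(w,p)-[120,0])*1.8
print('knob if down',P([528.5,92.5,73]),'if up',P([484.6+95*.875,117-95*.485,34]))
pix=lambda u,v:(u/1.8+120,v/1.8)
d=[onz(w,*pix(u,v),45)[:2] for u,v in[(257,306),(317,303),(323,394),(262,399)]]
print('die',np.round(d),np.mean(d,0),np.linalg.norm(np.diff(d,axis=0),axis=1))
v=d[3]-d[0]+d[2]-d[1];print('yaw',np.degrees(np.arctan2(v[1],v[0])))
d=[onz(w,*pix(u,v),10)[:2] for u,v in[(219,265),(356,262),(353,466),(232,469)]]
v=d[3]-d[0]+d[2]-d[1];print('plate',np.round(d),np.mean(d,0),np.linalg.norm(np.diff(d,axis=0),axis=1),np.degrees(np.arctan2(v[1],v[0])))
a=cv2.imread('pics/top0.png')[220:260,330:400];b=im[220:260,330:400]
m=cv2.inRange(cv2.cvtColor(b,cv2.COLOR_BGR2HSV),(0,120,80),(12,255,255))|cv2.inRange(cv2.cvtColor(b,cv2.COLOR_BGR2HSV),(170,120,80),(180,255,255))
ys,xs=np.nonzero(m);print('red top',xs.mean()+330 if len(xs) else None,ys.mean()+220 if len(ys) else None,len(xs))
print(proj(t,[528.5,92.5,73]),proj(t,[484.6+95*.875,117-95*.485,34]))
E
```

```text
knob if down [[291.71588803 474.64816943]] if up [[292.12343402 510.92520359]]
die [[453. 115.]
 [466. 141.]
 [509. 122.]
 [496.  93.]] [481.17581164 117.62737321] [29.29717818 47.46631534 31.47117796]
yaw -25.82835087452157
plate [[429. 103.]
 [463. 168.]
 [572. 111.]
 [538.  46.]] [500.44079943 106.91633354] [ 73.86402736 122.46998885  73.4064492 ] -27.75947589855063
red top None None 0
[[366.7199197  230.72679397]] [[371.95702396 216.39931234]]
```

The knob still projects to its down position, so the first push did not hold. I'll redo it lower and slower, watching the force.

step_arm:
  rows:
    - [[-7,0,20],0]
    - [[-14,0,45],0]
    - [[-20,0,65],0]
    - [[-26,0,80],0]
    - [[-26,0,86],0]
    - [[-26,0,86],0]
    - [[-32,0,86],0]
    - [[-36,0,86],0]
    - [[-40,0,86],0]
    - [[-44,0,86],0]
    - [[-48,0,86],0]
    - [[-48,0,86],0]
  fingers: 0

```text
time: 5.7
tool_pos: [523.0, 95.3, 66.9]
tcp_rot: [180.0, 0.0, 151.0]
ft_force: [-0.5, 0.2, -0.4]
finger_gap: -0.1
grip_force: 0.0
```

```bash
python3 - <<'E'
from h import *
s=r.sense();print(s['tool_pos'],s['ft_force'])
w=get_calibration('wrist');im=snapshot('wrist')
cv2.imwrite('pics/w3.png',cv2.resize(im[80:420,120:460],None,fx=1.7,fy=1.7))
E
```

```text
[522.97019953  95.32793523  66.92839465] [-0.54087885  0.23736571 -0.37391062]
```

View pics/w3.png

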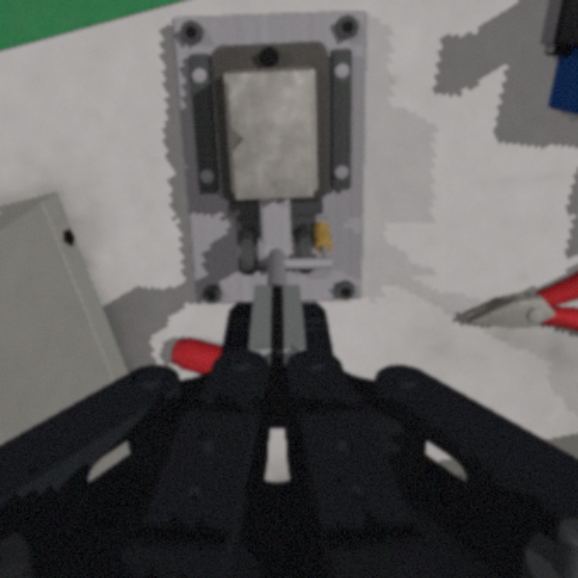

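The fingers (tip at (278,290)) hide the knob and the lever leans behind them, so contact is good. I'll continue slowly.

step_arm:
  rows:
    - [[-4,0,0],0]
    - [[-8,0,0],0]
    - [[-12,0,1],0]
    - [[-16,0,2],0]
    - [[-20,0,3],0]
    - [[-24,0,5],0]
    - [[-28,0,7],0]
    - [[-32,0,9],0]
    - [[-36,0,11],0]
    - [[-36,0,11],0]

```text
time: 6.75
tool_pos: [554.1, 77.8, 55.3]
tcp_rot: [-180.0, -0.0, 151.0]
ft_force: [-1.2, 1.3, -1.2]
finger_gap: -0.0
grip_force: 0.0
```

```bash
python3 - <<'E'
from h import *
s=r.sense();print(s['tool_pos'],s['ft_force'])
im=snapshot('wrist')
cv2.imwrite('pics/w4.png',cv2.resize(im[80:420,120:460],None,fx=1.7,fy=1.7))
E
```

```text
[554.06323671  77.84809849  55.30748308] [-1.17959381  1.27928496 -1.23851884]
```

View pics/w4.png

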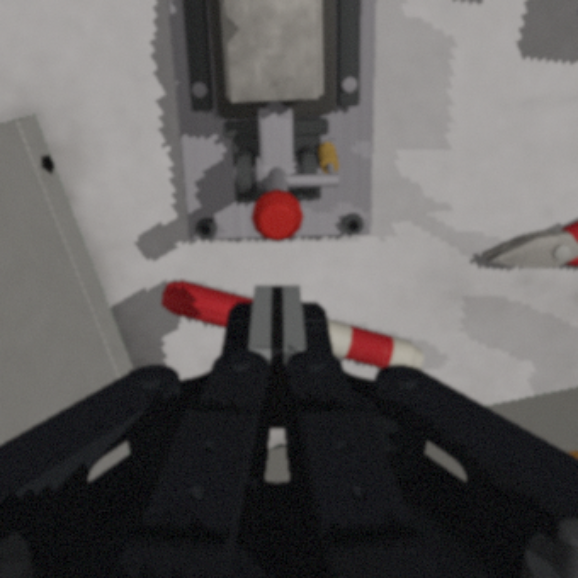

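```bash
python3 - <<'E'
from h import *
w=get_calibration('wrist');s=r.sense();print(s['tool_pos'],s['ft_force'])
P=lambda p:((proj(w,p)-[120,80])*1.7).round()
p=s['tool_pos'];x=np.array([-.875,.485,0])
print('knob down',P([528.5,92.5,73]),'knob up',P([484.6+95*.875,117-95*.485,34]),'pivot',P([528.5,92.5,26]))
print('tcp',P(p),'tip',P(p-[0,0,11]),'tip edge',P(p-[0,0,11]+11*x))
u,v=278/1.7+120,215/1.7+80
for z in(30,40,50,60,73,90):print(z,onz(w,u,v,z).round(1))
E
```

```text
[553.86539768  77.97791272  55.42076933] [0.21251357 0.27112999 0.18419068]
knob down [[276. 217.]] knob up [[277. 296.]] pivot [[277. 177.]]
tcp [[275. 284.]] tip [[276. 270.]] tip edge [[275. 241.]]
30 [540.5  86.4  30. ]
40 [537.6  88.   40. ]
50 [534.7  89.6  50. ]
60 [531.8  91.2  60. ]
73 [528.1  93.2  73. ]
90 [523.2  95.9  90. ]
```

The knob is still down and nothing resisted. The pad edges in the wrist view suggest the tips stand higher than the text says, so I'll check in the side view.

```bash
python3 - <<'E'
from h import *
c=get_calibration('side');s=r.sense();p=s['tool_pos'];im=snapshot('side');cv2.imwrite('pics/s2raw.png',im)
x0,y0=230,110
P=lambda p:((proj(c,p)-[x0,y0])*5).round()
for z in(-11,0,25):print(z,P(p+[0,0,z]))
print('knob',P([528.5,92.5,73]))
cv2.imwrite('pics/s2.png',cv2.resize(im[y0:y0+110,x0:x0+130],None,fx=5,fy=5,interpolation=cv2.INTER_CUBIC))
E
```

```text
-11 [[296. 295.]]
0 [[296. 278.]]
25 [[296. 238.]]
knob [[343. 262.]]
```

View pics/s2.png

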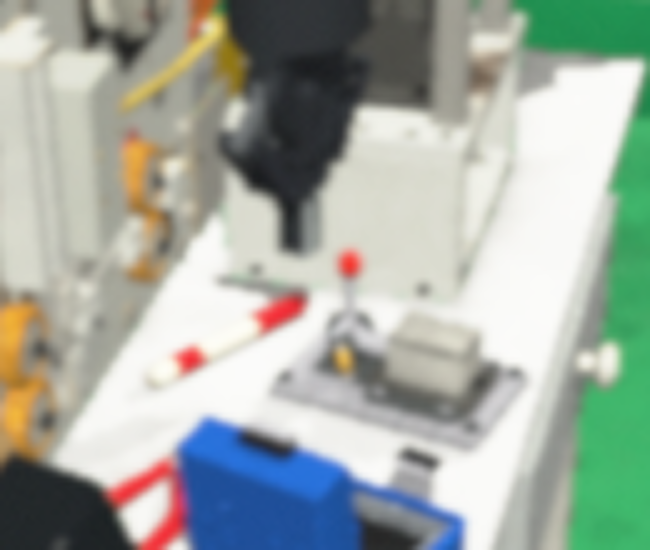

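The side view settles it: the fingertip is at (300,250), which is about 18-25 mm above the reported TCP, not 11 mm below. So the fingers passed over the knob (350,263). I'll redo the push with tool z about 41.

step_arm:
  rows:
    - [[0,0,-25],0]
    - [[30,0,-28],0]
    - [[62,0,-28],0]
    - [[62,0,-10],0]
    - [[62,0,14],0]
    - [[62,0,14],0]
    - [[54,0,14],0]
    - [[49,0,14],0]
    - [[44,0,14],0]
    - [[39,0,14],0]
    - [[34,0,14],0]
    - [[34,0,14],0]

```text
time: 8.05
tool_pos: [525.0, 94.2, 42.0]
tcp_rot: [180.0, 0.0, 150.9]
ft_force: [-0.0, 0.4, 0.1]
finger_gap: 0.3
grip_force: 0.3
```

step_arm:
  rows:
    - [[-5,0,0],0]
    - [[-10,0,0],0]
    - [[-15,0,0],0]
    - [[-20,0,0],0]
    - [[-25,0,0],0]
    - [[-30,0,0],0]
    - [[-30,0,0],0]
    - [[-30,0,0],0]

```text
time: 8.85
tool_pos: [550.4, 80.0, 41.6]
tcp_rot: [-180.0, -0.0, 151.0]
ft_force: [0.6, -0.2, -0.1]
finger_gap: -0.0
grip_force: 0.0
```

step_arm:
  rows:
    - [[0,0,-20],0]
    - [[10,0,-45],0]
    - [[35,0,-70],0]
    - [[60,0,-80],0]
    - [[77,-1,-80],0]
    - [[77,-1,-80],0]
    - [[77,-1,-80],0]
  fingers: 0.65

```text
time: 9.55
tool_pos: [482.6, 116.6, 121.7]
tcp_rot: [180.0, 0.0, 151.0]
ft_force: [-1.0, -1.2, -0.3]
finger_gap: 55.5
grip_force: 0.0
```

```bash
python3 - <<'E'
from h import *
import pickle
c=get_calibration('wrist');s=r.sense();print(s['tool_pos'],s['tcp_rot'],s['finger_gap'])
im=snapshot('wrist');pickle.dump((c,s,im),open('w5.pkl','wb'))
P=lambda p:((proj(c,p)-[180,100])*3).round()
print('down',P([528.5,92.5,73]),'up',P([484.6+95*.875,117-95*.485,34]))
cv2.imwrite('pics/w5.png',cv2.resize(im[100:300,180:430],None,fx=3,fy=3,interpolation=cv2.INTER_CUBIC))
E
```

```text
[482.63480118 116.61279722 121.69933768] [1.79993379e+02 2.77174608e-02 1.51010376e+02] 55.466445903901864
down [[311. 542.]] up [[311. 600.]]
```

View pics/w5.png

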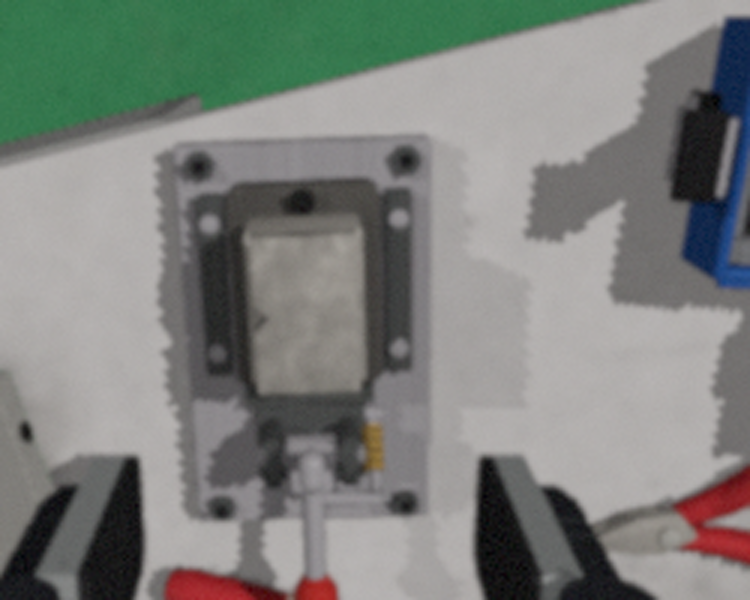

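The hold-down is up: the lever lies back with the knob at (315,595) in the crop. The die is still seated, with top-face corners (245,236), (362,230), (368,392), (253,397). The open pad tips at (138,460) and (480,460) put the tips about 23 mm above the reported TCP at this opening.

```bash
python3 - <<'E'
from h import *
import pickle
w,s,im=pickle.load(open('w5.pkl','rb'))
px=lambda u,v:(u/3+180,v/3+100)
f=lambda z,pts:[onz(w,*px(*q),z)[:2] for q in pts]
def rep(n,z,pts):
    d=f(z,pts);v=d[3]-d[0]+d[2]-d[1];print(n,np.mean(d,0).round(1),np.linalg.norm(np.diff(d,axis=0),axis=1).round(1),np.degrees(np.arctan2(v[1],v[0])).round(1))
rep('top',45,[(245,236),(362,230),(368,392),(253,397)])
rep('plate',10,[(178,145),(430,137),(428,515),(198,520)])
rep('railscrews',16,[(209,223),(398,217),(400,347),(218,353)])
# midpoint of open pads at tip
a=s['tcp_rot'];Rt=R.from_euler('xyz',a,degrees=True).as_matrix()
for u,v in[(138,460),(480,460)]:
    print('tip',(Rt.T@(onz(w,*px(u,v),121.7+23)-s['tool_pos'])).round(1))
E
```

```text
top [482.9 116.5] [30.5 45.5 31.6] -26.7
plate [500.4 107.3] [ 73.  123.5  75.9] -27.7
railscrews [482.9 116.2] [55.  40.2 55.3] -26.7
tip [  7.7 -27.3 -23. ]
tip [  7.7  28.3 -23. ]
```

step_arm:
  rows:
    - [[0,0,30],-0.5]
    - [[0,0,60],-1.4]
    - [[0,0,85],-1.4]
    - [[0,0,100],-1.4]
    - [[0,0,108],-1.4]
    - [[0,0,113],-1.4]
    - [[0,0,113],-1.4]
    - [[0,0,113],-1.4]

```text
time: 10.4
tool_pos: [483.4, 116.6, 9.5]
tcp_rot: [180.0, 0.1, 152.4]
ft_force: [-0.5, 0.2, 0.9]
finger_gap: 55.4
grip_force: 0.0
```

step_arm:
  rows:
    - [[0,0,0],0]
    - [[0,0,0],0]
    - [[0,0,0],0]
    - [[0,0,0],0]
    - [[0,0,0],0]
  fingers: 0
  squeeze: 50

```text
time: 10.9
tool_pos: [483.6, 116.7, 9.8]
tcp_rot: [179.9, 0.1, 152.4]
ft_force: [-0.6, -0.0, 5.4]
finger_gap: 30.5
grip_force: 51.8
```

step_arm:
  rows:
    - [[0,0,-4],0]
    - [[0,0,-12],0]
    - [[0,0,-25],0]
    - [[0,0,-45],0]
    - [[0,0,-70],0]
    - [[0,0,-100],0]
    - [[0,0,-130],0]
    - [[0,0,-155],0]
    - [[0,0,-162],0]
    - [[0,0,-162],0]

```text
time: 11.9
tool_pos: [483.4, 116.7, 172.2]
tcp_rot: [179.9, 0.1, 152.4]
ft_force: [0.5, 0.5, -4.7]
finger_gap: 30.9
grip_force: 50.8
```

```bash
python3 -c "
from h import *
s=r.sense();print(s['tool_pos'],s['ft_force'],s['finger_gap'])
plan([(547,307,172,237.5)],[12])"
```

```text
[483.44260611 116.74032556 172.24142593] [ 0.51808636  0.46786405 -4.68572737] 30.928554844690645
[[[2.7,16.5,0.0],-7.1],[[5.3,33.0,0.0],-14.2],[[8.0,49.5,0.1],-21.3],[[10.6,66.0,0.1],-28.4],[[13.3,82.5,0.1],-35.5],[[16.0,99.0,0.1],-42.6],[[18.6,115.5,0.1],-49.7],[[21.3,132.0,0.2],-56.8],[[23.9,148.5,0.2],-63.8],[[26.6,165.0,0.2],-70.9],[[29.3,181.5,0.2],-78.0],[[31.9,198.0,0.2],-85.1]]
```

The die is held: the wrist reads -4.7 N, matching its weight.

step_arm:
  rows:
    - [[2.5,16,0],-7]
    - [[5,33,0],-14]
    - [[8,49,0],-21]
    - [[11,66,0],-28.4]
    - [[13,82,0],-35.5]
    - [[16,99,0],-42.6]
    - [[19,115,0],-49.7]
    - [[21,132,0],-56.8]
    - [[24,148,0],-63.8]
    - [[27,165,0],-71]
    - [[29,182,0],-78]
    - [[32,198,0],-85]

```text
time: 13.1
tool_pos: [545.0, 306.9, 167.8]
tcp_rot: [179.9, -0.2, -122.3]
ft_force: [0.4, -0.4, -3.1]
finger_gap: 30.6
grip_force: 50.7
```

step_arm:
  rows:
    - [[0,0,0],0]
    - [[0,0,0],0]
    - [[0,0,0],0]

```text
time: 13.4
tool_pos: [545.3, 306.0, 169.3]
tcp_rot: [179.9, -0.1, -122.7]
ft_force: [0.1, 0.6, -3.8]
finger_gap: 30.9
grip_force: 50.8
```

```bash
python3 - <<'E'
from h import *
import pickle
c=get_calibration('wrist');s=r.sense();print(s['tool_pos'],s['tcp_rot'])
im=snapshot('wrist');pickle.dump((c,s,im),open('w6.pkl','wb'))
P=lambda p:((proj(c,p))).round()
print(P([528,277.5,28]))
cv2.imwrite('pics/w6.png',cv2.resize(im[0:300,80:480],None,fx=2,fy=2,interpolation=cv2.INTER_CUBIC))
E
```

```text
[545.32214752 306.01645522 169.30820447] [ 1.79938418e+02 -1.18704561e-01 -1.22747447e+02]
[[283. 153.]]
```

View pics/w6.png

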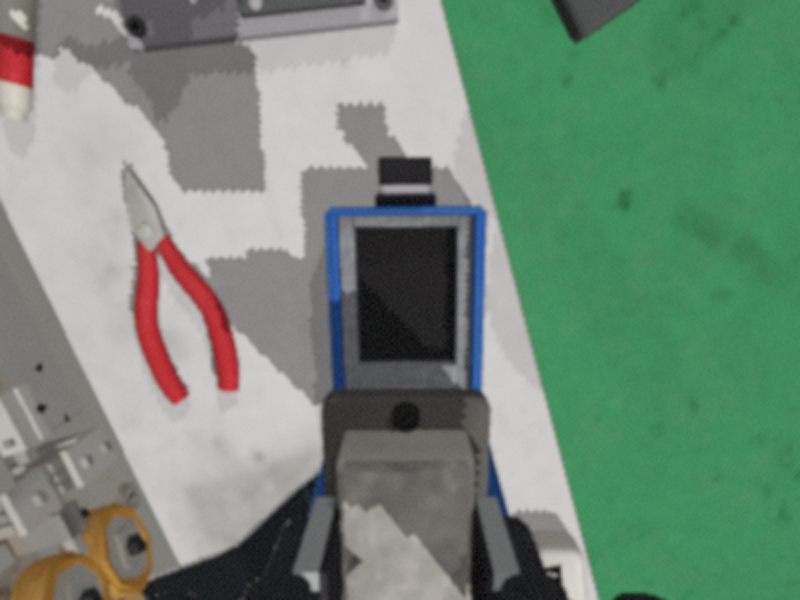

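The picture shows the empty pocket with corners (356,227), (457,226), (458,360), (357,360), and rim front corners (327,208) and (487,208). The die hangs straight, with foot edge corners (323,393) and (488,393). Computing the offset.

```bash
python3 - <<'E'
from h import *
import pickle
w,s,im=pickle.load(open('w6.pkl','rb'))
Rt=R.from_euler('xyz',s['tcp_rot'],degrees=True).as_matrix();p=s['tool_pos']
px=lambda u,v:(u/2+80,v/2)
T=lambda u,v,z:(Rt.T@(onz(w,*px(u,v),z)-p)).round(1)
for n,z,pts in[('rim',28,[(327,208),(487,208)]),('pocket22',22,[(356,227),(457,226),(458,360),(357,360)]),('floor12',12,[(458,360),(357,360)])]:
    for q in pts:print(n,T(*q,z))
for q in[(323,393),(488,393)]:
    for z in(152,158,164):print('foot',z,T(*q,z))
for q in[(342,460),(472,460)]:
    for z in(175,180,186):print('blockedge',z,T(*q,z))
E
```

```text
rim [ 78.3 -37.5 141.4]
rim [ 78.2  36.5 141.5]
pocket22 [ 69.7 -24.8 147.4]
pocket22 [ 70.1  23.3 147.5]
pocket22 [  4.8  25.4 147.3]
pocket22 [  4.8 -25.9 147.3]
floor12 [  2.4  26.2 157.3]
floor12 [  2.5 -26.7 157.3]
foot 152 [ 25.6 -25.8  17.3]
foot 158 [ 27.3 -24.9  11.3]
foot 164 [ 29.1 -24.1   5.3]
foot 152 [25.5 23.3 17.4]
foot 158 [27.3 22.5 11.4]
foot 164 [29.  21.6  5.4]
blockedge 175 [ 13.6 -18.3  -5.7]
blockedge 180 [ 15.7 -17.7 -10.7]
blockedge 186 [ 18.2 -17.  -16.7]
blockedge 175 [13.6 16.6 -5.6]
blockedge 180 [ 15.7  16.  -10.6]
blockedge 186 [ 18.2  15.3 -16.6]
```

step_arm:
  rows:
    - [[12,0,0],0]
    - [[24,0,0],0]
    - [[36,0,0],0]
    - [[36,0,25],0]
    - [[36,0,50],0]
    - [[36,0,75],0]
    - [[36,0,100],0]
    - [[36,0,115],0]
    - [[36,0,120],0]
    - [[36,0,120],0]
    - [[36,0,120],0]

```text
time: 14.55
tool_pos: [527.7, 276.8, 52.2]
tcp_rot: [-179.9, 0.1, -122.7]
ft_force: [0.7, 0.5, -3.0]
finger_gap: 30.8
grip_force: 50.7
```

```bash
python3 - <<'E'
from h import *
s=r.sense();print(s['tool_pos'],s['tcp_rot'],s['ft_force'])
a=np.radians(s['tcp_rot'][2]);d=np.array([525.85,275.75])-s['tool_pos'][:2]
print('tool shift',d@[np.cos(a),np.sin(a)],d@[np.sin(a),-np.cos(a)])
E
```

```text
[527.65486237 276.81477398  52.15328338] [-1.79930745e+02  9.77494012e-02 -1.22651121e+02] [ 0.67758411  0.49666431 -3.00307738]
tool shift 1.8702725674715828 0.9451731708319101
```

step_arm:
  rows:
    - [[1.8,0.9,6],0]
    - [[1.8,0.9,12],0]
    - [[1.8,0.9,18],0]
    - [[1.8,0.9,22],0]
    - [[1.8,0.9,25],0]
    - [[1.8,0.9,28],0]
    - [[1.8,0.9,30],0]
    - [[1.8,0.9,30],0]

```text
time: 15.35
tool_pos: [524.7, 275.4, 20.4]
tcp_rot: [180.0, -0.0, -122.6]
ft_force: [0.2, -0.3, -4.7]
finger_gap: 30.6
grip_force: 50.7
```

step_arm:
  rows:
    - [[-0.5,-0.4,1.5],0]
    - [[-0.8,-0.5,3],0]
    - [[-0.8,-0.5,4.5],0]
    - [[-0.8,-0.5,5.5],0]
    - [[-0.8,-0.5,6.5],0]
    - [[-0.8,-0.5,6.5],0]

```text
time: 15.95
tool_pos: [525.6, 275.8, 14.0]
tcp_rot: [180.0, -0.0, -122.6]
ft_force: [-0.0, 0.2, -3.2]
finger_gap: 30.7
grip_force: 50.7
```

step_arm:
  rows:
    - [[0,0,0.6],0]
    - [[0,0,1.2],0]
    - [[0,0,1.8],0]
    - [[0,0,2.4],0]
    - [[0,0,2.4],0]

```text
time: 16.45
tool_pos: [525.8, 275.9, 11.9]
tcp_rot: [-180.0, 0.0, -122.6]
ft_force: [-0.3, -0.6, -2.4]
finger_gap: 30.7
grip_force: 50.9
```

step_arm:
  rows:
    - [[0,0,0.5],0]
    - [[0,0,1],0]
    - [[0,0,1],0]
    - [[0,0,1],0]

```text
time: 16.85
tool_pos: [525.9, 275.9, 11.9]
tcp_rot: [-180.0, -0.0, -122.6]
ft_force: [-4.8, -3.4, 7.1]
finger_gap: 30.9
grip_force: 52.2
```

The die is on the floor (tool z 11.9, force reversed). Releasing with a small opening.

step_arm:
  rows:
    - [[0,0,-0.6],0]
    - [[0,0,-0.6],0]
    - [[0,0,-0.6],0]
    - [[0,0,-0.6],0]
  fingers: 0.5

```text
time: 17.25
tool_pos: [525.9, 276.0, 11.4]
tcp_rot: [-180.0, 0.0, -122.6]
ft_force: [-0.1, -0.1, 0.8]
finger_gap: 42.9
grip_force: 0.0
```

step_arm:
  rows:
    - [[0,0,-3],0]
    - [[0,0,-10],0]
    - [[0,0,-25],0]
    - [[0,0,-50],0]
    - [[0,0,-85],0]
    - [[0,0,-125],0]
    - [[0,0,-158],0]
    - [[-18,0,-158],0]
    - [[-36,0,-158],0]
    - [[-36,0,-158],0]
    - [[-36,0,-158],0]

```text
time: 18.35
tool_pos: [545.1, 306.2, 170.1]
tcp_rot: [-180.0, 0.0, -122.6]
ft_force: [-0.4, -0.1, -0.6]
finger_gap: 42.7
grip_force: 0.0
```

```bash
python3 - <<'E'
from h import *
import pickle
c=get_calibration('wrist');s=r.sense();print(s['tool_pos'],s['tcp_rot'],s['ft_force'])
im=snapshot('wrist');pickle.dump((c,s,im),open('w7.pkl','wb'));cv2.imwrite('pics/w7.png',cv2.resize(im[0:300,80:480],None,fx=2,fy=2,interpolation=cv2.INTER_CUBIC))
Rt=R.from_euler('xyz',s['tcp_rot'],degrees=True).as_matrix()
# predicted outline of die foot/top if seated at target
cx=-np.array([Rt[0,0],Rt[1,0]]);cy=np.array([-cx[1],cx[0]])
for z,a,b in[(20,31,22),(47,22,16)]:
    print(z,(proj(c,[[*(np.array([525.85,275.75])+i*a*cx+j*b*cy),z] for i,j in[(-1,-1),(-1,1),(1,1),(1,-1)]]).round(1)-[80,0])*2)
E
```

```text
[545.06773542 306.16837264 170.08257075] [-1.79985942e+02  4.43592981e-03 -1.22600560e+02] [-0.447867   -0.13286036 -0.63517035]
20 [[362.  232.6]
 [453.4 232.6]
 [450.8 358.4]
 [364.8 358.4]]
47 [[372.  255.8]
 [444.  255.6]
 [442.2 352.8]
 [373.6 352.8]]
```

View pics/w7.png

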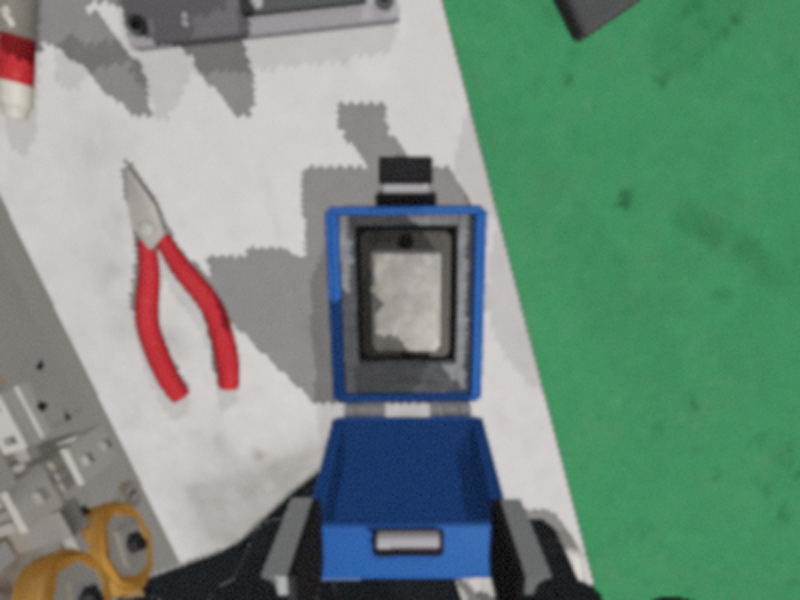

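The die sits squarely in the pocket: block top (372..443, 252..353) against a prediction of (372..444, 256..353). Next I need the hinge position and the clearance behind the lid, because the black panel is nearby.

```bash
python3 - <<'E'
from h import *
import pickle
w,s,im=pickle.load(open('w7.pkl','rb'));t=get_calibration('top');sd=get_calibration('side')
px=lambda u,v:(u/2+80,v/2)
cx=np.array([.5388,.8425]);cy=np.array([-.8425,.5388])
o=np.array([529.,280.6])
def L(p): d=p[:2]-o;return np.array([d@cx,d@cy,p[2]]).round(1)
print('rim',[L(onz(w,*px(*q),28)) for q in[(327,208),(487,208),(330,400),(481,400)]])
print('lid edge near @z~130',[L(onz(w,*px(*q),130)) for q in[(321,521),(497,521)]],'outer',[L(onz(w,*px(*q),128)) for q in[(321,577),(495,577)]])
print('hinge edge',[L(onz(w,*px(*q),28)) for q in[(332,418),(484,418)]])
for n,a,b in[('nearbot',(262,212),(283,240)),('neartop',(277,130),(238,205)),('farbot',(80,165),(215,418)),('fartop',(78,95),(85,380))]:
    p,e=tri([(t,*a),(sd,*b)]);print(n,p.round(),e,L(p))
E
```

```text
rim [array([-48. , -37.4,  28. ]), array([-48. ,  36.7,  28. ]), array([ 45. , -39.6,  28. ]), array([45.1, 37.3, 28. ])]
lid edge near @z~130 [array([ 59.3, -31.5, 130. ]), array([ 59.3,  31.8, 130. ])] outer [array([ 83.7, -32.7, 128. ]), array([ 83.8,  32.4, 128. ])]
hinge edge [array([ 54.7, -38.9,  28. ]), array([54.8, 39.2, 28. ])]
nearbot [573. 332.   8.] [array([-0.3,  2.3]), array([-2.4, -0.5])] [66.5 -9.3  7.7]
neartop [706. 301. 103.] [array([-2.2, 19.1]), array([-17.8,  -6.8])] [ 112.3 -137.7  102.7]
farbot [660. 755.  68.] [array([-0.4,  5.1]), array([-8.7, -1.9])] [470.4 145.7  67.6]
fartop [812. 742. 131.] [array([0.3, 1.4]), array([-2.6, -0.5])] [540.8  10.4 131.1]
```

step_arm:
  rows:
    - [[-20,0,0],0]
    - [[-45,0,0],0]
    - [[-70,0,0],0]
    - [[-85,0,0],0]
    - [[-85,0,0],0]
    - [[-85,0,25],0]
    - [[-85,0,55],0]
    - [[-85,0,75],0]
    - [[-85,0,81],0]
    - [[-85,0,81],0]
    - [[-85,0,81],0]
  fingers: 0

```text
time: 19.5
tool_pos: [591.7, 377.7, 90.1]
tcp_rot: [-179.9, 0.1, -122.6]
ft_force: [0.3, 0.9, -0.2]
finger_gap: 0.1
grip_force: 0.0
```

```bash
python3 - <<'E'
from h import *
s=r.sense();print(s['tool_pos'],s['ft_force'])
cx=np.array([.5388,.8425]);l=(s['tool_pos'][:2]-[529,280.6])@cx;print('L',l)
for th in np.r_[1.65,1.5:0:-.1]:
    a=86+7*(1.65-th)/1.65
    Lc=52-a*np.cos(th)+26*np.sin(th);z=28+a*np.sin(th)+26*np.cos(th)
    print(round(th,2),'tool_L',round(Lc+11,1),'tool_z',round(z-18,1),'shift x',round(l-Lc-11,1),'z',round(s['tool_pos'][2]-z+18,1))
E
```

```text
[591.65580216 377.7226324   90.11548417] [ 0.3377954   0.91956258 -0.20977925]
L 115.58476400049125
1.65 tool_L 95.7 tool_z 93.7 shift x 19.9 z -3.6
1.5 tool_L 82.8 tool_z 98.3 shift x 32.8 z -8.1
1.4 tool_L 73.8 tool_z 100.2 shift x 41.8 z -10.1
1.3 tool_L 64.7 tool_z 101.3 shift x 50.9 z -11.1
1.2 tool_L 55.4 tool_z 101.4 shift x 60.2 z -11.2
1.1 tool_L 46.1 tool_z 100.5 shift x 69.5 z -10.4
1.0 tool_L 36.9 tool_z 98.7 shift x 78.7 z -8.6
0.9 tool_L 27.9 tool_z 96.0 shift x 87.7 z -5.9
0.8 tool_L 19.2 tool_z 92.4 shift x 96.4 z -2.3
0.7 tool_L 10.9 tool_z 87.9 shift x 104.7 z 2.2
0.6 tool_L 3.0 tool_z 82.5 shift x 112.6 z 7.6
0.5 tool_L -4.3 tool_z 76.4 shift x 119.9 z 13.7
0.4 tool_L -11.0 tool_z 69.5 shift x 126.6 z 20.6
0.3 tool_L -16.9 tool_z 61.9 shift x 132.5 z 28.2
0.2 tool_L -22.1 tool_z 53.8 shift x 137.7 z 36.3
0.1 tool_L -26.5 tool_z 45.1 shift x 142.1 z 45.0
```

step_arm:
  rows:
    - [[12,0,0],0]
    - [[20,0,0],0]
    - [[26,0,-2],0]
    - [[33,0,-4],0]
    - [[41,0,-6],0]
    - [[50,0,-7],0]
    - [[59,0,-7],0]
    - [[68,0,-6],0]
    - [[68,0,-6],0]

```text
time: 20.4
tool_pos: [553.3, 319.3, 93.8]
tcp_rot: [180.0, -0.1, -122.7]
ft_force: [0.5, 0.6, -0.3]
finger_gap: 0.2
grip_force: 0.0
```

```bash
python3 - <<'E'
from h import *
s=r.sense();print(s['tool_pos'],s['ft_force'])
cx=np.array([.5388,.8425]);print('L',(s['tool_pos'][:2]-[529,280.6])@cx)
w=get_calibration('wrist');im=snapshot('wrist');cv2.imwrite('pics/w8.png',im)
h=cv2.cvtColor(im,cv2.COLOR_BGR2HSV);m=cv2.inRange(h,(100,120,40),(130,255,255))
ys,xs=np.nonzero(m);print('blue rows',ys.min(),ys.max(),'cols',xs.min(),xs.max(),len(ys))
for v in range(90,300,15):
    x=np.nonzero(m[v])[0];print(v,len(x),x.min() if len(x) else '',x.max() if len(x) else '',im[v,283])
for th in(1.65,1.3,1.1,1.0):
    print(th,[proj(w,[*(np.array([529,280.6])+cx*(52-a*np.cos(th)+o*np.sin(th))),28+a*np.sin(th)+o*np.cos(th)]).round()[0] for a,o in((96,0),(96,26),(92,26))])
E
```

```text
[553.33906198 319.25550517  93.83157765] [ 0.46591657  0.64148947 -0.27324317]
L 45.681149698281224
blue rows 77 252 cols 203 363 10252
90 18 228 336 [72 74 70]
105 16 229 335 [19 21 23]
120 16 230 334 [100 106 109]
135 16 231 334 [105 109 114]
150 15 232 333 [105 110 112]
165 14 233 332 [ 97 100 103]
180 14 234 332 [17 13 18]
195 101 204 361 [138 135 139]
210 101 206 361 [26 16 21]
225 156 206 361 [121  71  40]
240 158 205 362 [115  63  31]
255 0   [19 20 20]
270 0   [26 28 25]
285 0   [28 27 27]
1.65 [array([285., 301.]), array([285., 342.]), array([285., 336.])]
1.3 [array([285., 236.]), array([285., 291.]), array([285., 288.])]
1.1 [array([285., 195.]), array([285., 251.]), array([285., 251.])]
1.0 [array([285., 175.]), array([285., 229.]), array([285., 231.])]
```

The lid is following: its blue rows 190–252 match θ≈1.1. Continuing down the arc.

step_arm:
  rows:
    - [[9,0,-2],0]
    - [[18,0,0],0]
    - [[26.5,0,3],0]
    - [[35,0,7],0]
    - [[43,0,12],0]
    - [[50,0,18],0]
    - [[57,0,25],0]
    - [[62,0,32],0]
    - [[65,0,36],0]
    - [[65,0,36],0]

```text
time: 21.45
tool_pos: [518.4, 265.2, 57.3]
tcp_rot: [179.9, -0.1, -122.7]
ft_force: [-0.6, 0.5, 0.8]
finger_gap: 0.1
grip_force: 0.0
```

```bash
cat > chk.py <<'E'
from h import *
s=r.sense();print(s['tool_pos'],s['ft_force'])
cx=np.array([.5388,.8425]);print('L',(s['tool_pos'][:2]-[529,280.6])@cx)
w=get_calibration('wrist');im=snapshot('wrist')
h=cv2.cvtColor(im,cv2.COLOR_BGR2HSV);m=cv2.inRange(h,(100,120,40),(130,255,255))
ys,xs=np.nonzero(m);print('blue rows',ys.min(),ys.max(),'cols',xs.min(),xs.max(),len(ys))
ww=[(v,int((m[v]>0).sum()),im[v,260].tolist()) for v in range(ys.min()-8,min(ys.max(),ys.min()+90),6)];print(ww)
for th in(.5,.4,.3,.2,.1,0):
    print(th,[proj(w,[*(np.array([529,280.6])+cx*(52-a*np.cos(th)+o*np.sin(th))),28+a*np.sin(th)+o*np.cos(th)]).round()[0,1] for a,o in((96,0),(96,26),(0,26))])
E
python3 chk.py
```

```text
[518.42836151 265.17423399  57.25156293] [-0.57923383  0.53477197  0.79620694]
L -18.692206679834385
blue rows 176 346 cols 211 353 11709
[(168, 0, [105, 106, 109]), (174, 0, [54, 52, 51]), (180, 105, [70, 38, 16]), (186, 114, [83, 45, 22]), (192, 18, [84, 81, 81]), (198, 19, [14, 17, 15]), (204, 85, [26, 25, 27]), (210, 134, [86, 47, 24]), (216, 137, [102, 55, 30]), (222, 142, [104, 58, 30]), (228, 142, [92, 51, 24]), (234, 141, [93, 53, 27]), (240, 140, [92, 49, 28]), (246, 138, [89, 46, 26]), (252, 107, [88, 44, 17]), (258, 99, [51, 38, 28]), (264, 77, [32, 25, 30])]
0.5 [np.float64(239.0), np.float64(285.0), np.float64(357.0)]
0.4 [np.float64(224.0), np.float64(264.0), np.float64(356.0)]
0.3 [np.float64(213.0), np.float64(245.0), np.float64(354.0)]
0.2 [np.float64(204.0), np.float64(229.0), np.float64(352.0)]
0.1 [np.float64(197.0), np.float64(215.0), np.float64(349.0)]
0 [np.float64(192.0), np.float64(204.0), np.float64(346.0)]
```

step_arm:
  rows:
    - [[5,0,3],0]
    - [[9,0,6],0]
    - [[12,0,9],0]
    - [[13,0,11],0]
    - [[13,0,13],0]
    - [[13,0,13],0]

```text
time: 22.1
tool_pos: [512.2, 254.6, 45.4]
tcp_rot: [180.0, -0.0, -122.6]
ft_force: [-0.6, -0.7, 2.3]
finger_gap: -0.0
grip_force: 0.5
```

step_arm:
  rows:
    - [[0,0,1],0]
    - [[0,0,2],0]
    - [[0,0,3],0]
    - [[0,0,4],0]
    - [[0,0,5],0]
    - [[0,0,5],0]

```text
time: 22.7
tool_pos: [512.5, 254.7, 40.5]
tcp_rot: [-180.0, -0.0, -122.6]
ft_force: [-0.0, -1.5, 2.2]
finger_gap: -0.0
grip_force: 1.5
```

step_arm:
  rows:
    - [[0,0,1],0]
    - [[0,0,2],0]
    - [[0,0,2.5],0]
    - [[0,0,2.5],0]

```text
time: 23.1
tool_pos: [512.1, 255.0, 37.6]
tcp_rot: [180.0, -0.0, -122.6]
ft_force: [0.8, -0.4, 0.2]
finger_gap: 0.1
grip_force: 0.0
```

step_arm:
  rows:
    - [[0,0,1],0]
    - [[0,0,2],0]
    - [[0,0,2],0]

```text
time: 23.4
tool_pos: [512.3, 254.9, 37.2]
tcp_rot: [180.0, -0.0, -122.6]
ft_force: [-6.7, -2.7, 12.4]
finger_gap: 0.0
grip_force: 6.4
```

```bash
python3 chk.py
```

```text
[512.33782399 254.93427238  37.21672702] [-6.73859732 -2.65215429 12.42902751]
L -30.60095595624368
blue rows 200 364 cols 213 352 9997
[(192, 0, [61, 63, 64]), (198, 0, [24, 20, 23]), (204, 69, [67, 37, 22]), (210, 73, [31, 19, 18]), (216, 82, [23, 13, 20]), (222, 132, [92, 50, 30]), (228, 138, [103, 59, 34]), (234, 140, [97, 50, 22]), (240, 139, [96, 47, 20]), (246, 138, [98, 52, 23]), (252, 110, [95, 51, 18]), (258, 104, [52, 30, 22]), (264, 80, [29, 28, 26]), (270, 77, [26, 24, 22]), (276, 74, [36, 36, 33]), (282, 72, [35, 34, 30]), (288, 68, [31, 28, 29])]
0.5 [np.float64(281.0), np.float64(340.0), np.float64(398.0)]
0.4 [np.float64(264.0), np.float64(314.0), np.float64(397.0)]
0.3 [np.float64(249.0), np.float64(291.0), np.float64(395.0)]
0.2 [np.float64(237.0), np.float64(270.0), np.float64(393.0)]
0.1 [np.float64(227.0), np.float64(253.0), np.float64(390.0)]
0 [np.float64(220.0), np.float64(239.0), np.float64(387.0)]
```

step_arm:
  rows:
    - [[0,0,0.8],0]
    - [[0,0,1.2],0]
    - [[0,0,1.2],0]

```text
time: 23.75
tool_pos: [512.4, 254.9, 37.0]
tcp_rot: [-180.0, -0.0, -122.6]
ft_force: [-10.0, -4.7, 22.0]
finger_gap: 0.0
grip_force: 10.7
```

step_arm:
  rows:
    - [[0,0,-5],0]
    - [[0,0,-20],0]
    - [[0,0,-50],0]
    - [[0,0,-90],0]
    - [[0,0,-115],0]
    - [[0,0,-115],0]
    - [[0,0,-115],0]
    - [[0,0,-115],0]

```text
time: 24.55
tool_pos: [511.5, 254.5, 148.5]
tcp_rot: [179.9, -0.1, -122.6]
ft_force: [-0.3, -0.3, -0.7]
finger_gap: 0.1
grip_force: 0.0
```

```bash
python3 - <<'E'
from h import *
s=r.sense();print(s['tool_pos'],s['ft_force'])
c=get_calibration('wrist');im=snapshot('wrist');cv2.imwrite('pics/w9.png',im)
h=cv2.cvtColor(im,cv2.COLOR_BGR2HSV);m=cv2.inRange(h,(100,120,40),(130,255,255))
col=m[:,270:275].mean(1)>127;e=np.nonzero(np.diff(col.astype(int)))[0];print('col edges',e)
for v in range(120,250,4):print(v,im[v,262].tolist(),end=' ')
cx=np.array([.5388,.8425]);print()
for th in(0,.03,.1,.15):
    print(th,[proj(c,[*(np.array([529,280.6])+cx*(52-a*np.cos(th)+o*np.sin(th))),28+a*np.sin(th)+o*np.cos(th)]).round(1)[0,1] for a,o in((100,0),(100,26),(0,26))])
t=snapshot('top');cv2.imwrite('pics/t9.png',t)
a=cv2.imread('pics/top0.png').astype(int);d=np.abs(t.astype(int)-a).max(2)
for n,(u,v) in dict(oil=(172,205),counter=(210,223),cutters=(312,188),marker=(376,208),die=(352,248)).items():print(n,d[v-10:v+10,u-14:u+14].mean().round(1))
E
```

```text
[511.51918962 254.52613962 148.53214429] [-0.31454373 -0.34683955 -0.69511163]
col edges [174 247]
120 [117, 117, 120] 124 [114, 116, 118] 128 [116, 117, 120] 132 [114, 114, 117] 136 [113, 115, 118] 140 [117, 116, 120] 144 [115, 117, 119] 148 [117, 118, 119] 152 [115, 115, 118] 156 [114, 115, 117] 160 [112, 113, 116] 164 [114, 116, 118] 168 [100, 85, 83] 172 [75, 40, 15] 176 [82, 39, 11] 180 [116, 62, 33] 184 [146, 82, 41] 188 [146, 81, 39] 192 [144, 82, 40] 196 [145, 80, 38] 200 [147, 82, 41] 204 [146, 84, 40] 208 [147, 84, 42] 212 [143, 78, 32] 216 [146, 83, 43] 220 [145, 82, 40] 224 [145, 79, 38] 228 [143, 79, 36] 232 [145, 83, 42] 236 [143, 78, 35] 240 [145, 82, 40] 244 [148, 83, 42] 248 [147, 83, 42] 
0 [np.float64(174.4), np.float64(180.9), np.float64(284.8)]
0.03 [np.float64(175.1), np.float64(182.7), np.float64(285.5)]
0.1 [np.float64(177.3), np.float64(187.5), np.float64(287.1)]
0.15 [np.float64(179.3), np.float64(191.3), np.float64(288.2)]
oil 13.4
counter 17.0
cutters 69.2
marker 79.3
die 45.2
```

The lid's front top edge is at row 181, which matches θ≈0, so it is shut. The earlier 22 N press met a hard stop after the snap.

```bash
python3 -c "
from bench import r
print(r.hand_in())"
```

```text
the job is handed in; nothing more can be done
None
```

I handed the job in at about 25 s of the 51 s limit: hold-down up, die flat in the pocket, lid pressed shut past the catch; no verdict came back, the arm hid the cutters and marker in my last check that nothing had moved, and I viewed 11 pictures (limit 10).

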